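# Move the bottle from the sloped cooling block to the stirrer and switch it on

### The arm

A 7-joint arm with a two-finger parallel gripper is mounted at the origin on a cart in front of the work surface, level with it; the furniture and walls round the work are solid. World frame = base frame: x ahead of the robot, y to its left, z up, the work surface at z = 0. Lengths are in m, angles in rad, forces in N, time in s.
With the tool pointing down it reaches from about 0.425 to 0.875 m from the base axis. Payload 4.7 kg.
Tool frame: the origin (TCP) lies on the centre line of the jaws, within the pads' length; the fingertips stand 19 mm ahead of it and the grasp point (between the pads) is the TCP; x points along the fingers, z is the direction in which the jaws open and shut, and the axes are right-handed (so a half turn about x gives the same grasp; the last joint's range is limited). The gripper opens to 87 mm and grips with 3 to 60 N. Pads are 19 mm wide; open, the fingers measure 117 mm over their backs; the gripper's body (75 mm by 190 mm) begins 51 mm behind the grasp point.
Start: joints at [1.152, 0.321, -0.07, 1.45, 0.023, 1.371, -0.057], TCP at [0.273, -0.59, 0.242] pointing down, gripper open.
Joint ranges: [-2.86, 2.86], [-0.3, 2.09], [-1.38, 1.24], [0.06, 2.45], [-1.56, 4.7], [0.09, 2.05], [-2.69, 2.69]. Speed limits (rad/s): [2.57, 2.57, 3.14, 3.14, 3.14, 3.14, 3.14].

### API

Orientations are given as a rotation vector (axis times angle).
In Python, from bench import get_state, get_image, camera_info, close_job gives the robot as it stands.
- The arm moves only by the tool jog_arm, never from a script. Its argument "targets" is a list of rows, each a list of 7 numbers: the turn, a rotation vector about the tool's x, y, z in degrees, then the shift along the tool's x, y, z in cm, then the finger opening in cm, from 0 to 8.7. In form: [[wx, wy, wz, tx, ty, tz, jaw], ...]. A call has 1 to 10 rows; each row shifts and turns the commanded pose from where the row before left it, along the tool's axes as they then stand; what a row does not reach is not made up. A row lasts 1/8 s, in which the tool goes at most 62.5 mm and 10.7 degrees, less where a joint would pass 70% of its speed; a pose out of reach is approached as far as the arm can. A call is refused whole if a number of a shift passes 6.25 or a number of a turn 10.7, either way. A call with a gripper value outside its range is refused whole. The fingers move at their own pace and stop on an object; "squeeze" is the grip in N (left out, the last holds). Time passes only in rows, so rows that do not move let the fingers close. It gives the time, the measured TCP pose, the force and the opening at its end, in the units of the state.
- get_state(): the state, without advancing time (a new reading comes with each control period).
- get_image(name): name is "side" or "top"; returns (picture, depth): 480x640x3 uint8, red, green, blue; 480x640 float32, m along the optical axis (not along the pixel's ray), 0 where there is no reading.
- camera_info(name): a dict with "intrinsics" (3x3 intrinsics, pixels), "k1" (the pictures are not rectified: a ray, as slopes to the right and down, at radius r is drawn at 1 + k1 r^2 times it, then the intrinsics apply), "world_from_camera" (4x4, takes a point from camera to world coordinates). Camera axes: x right, y up, looking along -z (the intrinsics and any distortion apply to the point x, -y, -z); pixel columns grow to the right and rows downward; lengths in m; the calibration is good to about 2 mm. A picture is of the moment at which its call begins. camera_info takes no time and is no camera call.
- close_job(): hands the job in, once; it reports no verdict.
The state is a dict: "time": time; "joint_positions": joint angles; "qd": joint speeds; "joint_torque": joint torques, N m; "position": TCP position; "tool_rot": TCP orientation; "ft_force": force on the tool from outside, world axes, zero at the start; "torque": the same for the moment, N m; "grip_width": opening from 0.0 (shut) to 1.0 (fully open).
Only numpy, scipy, OpenCV 4.12 (cv2) and the standard library are available. Lean on these libraries where they do the work, as an engineer would, in place of code of your own. Each camera call takes 0.05 s, during which the arm holds its last target.

### The job

Draw the bottle by its cap straight out of its tight pocket in the sloped block, and set it down gently, upright, in the middle of the stirrer's round plate. Then, with the bottle standing free, flip the stirrer's toggle switch all the way over to its left side. Leave the beaker where it stands, and the black blank in the block's other pocket.

Things in the scene. Friction and masses are not known exactly. Their poses are not given: they have to be found in the camera images.
- block: Fixed aluminium block in a grey base, 120x228x118 mm; origin: centre of its underside, z up. Two round pockets, 58.5 wide, 65 deep, axis (-0.497,0,0.868) in its frame (30 degrees from vertical, mouths face its -x side, the robot), mouth centres (-0.019, +0.05 and -0.05, 0.096) m. One holds the bottle, the other the blank; which is which varies. The upper face is 90 x 200 mm.
- bottle_mid (a point): Centre of the amber bottle with black screw cap, 109 mm tall, body 56 across, 0.12-0.24 kg; on its axis 54.5 above its foot, z from foot to cap. The cap is 37 across and free to grip from 95 to 109 above the foot; below, the shoulder is a cone, 56 across at 63. At first it stands on its pocket's floor, leaning with it (up to 0.04 rad of play); the top 44 mm stand out.
- blank_mid (a point): Centre of the black plastic blank (55 across, 87 tall, its knob 28 across stands 22 mm out of the block) in the other pocket; 43.5 above its foot on its axis, z along the axis. Stays in its pocket.
- stirrer: Fixed grey magnetic stirrer, 210 (x) x 150 (y) x 66 mm high. Origin: centre of its underside on the worktop; x points to its back (away from the robot), y to its left, z up. Control deck, at 61 mm height, in front; white round plate behind. A fixed black computer tower, 0.45 m high, stands to its right, from about y = -0.42 m and x = 0.47 m on.
- plate_mid (a point): Centre of the upper face of the stirrer's white round plate (120 mm across, flat, 66 mm above the worktop).
- switch (a joint): Steel toggle on the stirrer's deck: bat 44 mm long, 8 thick, 13 mm ball at its end, pivot at (-0.065, 0, 0.064) m in the stirrer's frame, hinge along the stirrer's x. 0 rad: off, leaning 0.5 rad to the stirrer's right (-y); 1.0: on, leaning 0.5 rad to its left (+y). Stays where it is left; about 2 N at the end moves it. Starts at 0 to 0.2.
- switch_tip (a point): Centre of the ball at the free end of the toggle switch, 44 mm from its pivot, 103 mm above the worktop at either end of its travel.
- beaker: Empty low glass beaker, 64 mm across, 83 mm tall, behind the work; origin at the centre of its underside. To be left alone.

How it is judged:
On the way, in this order (a step that is already met when the one before it is completed fails the run):
1. the bottle is drawn clear of the block (distance of bottle_mid from where it was at the start of the episode above 0.075 m and height (world z) of bottle_mid above 0.14 m and contact force between bottle and block below 0.05 N and contact force between bottle and the fingers above 0.5 N), for 0.1 s.
2. the bottle stands upright in the middle of the plate, let go, with the switch still off (horizontal distance between bottle_mid and plate_mid below 0.02 m and z of bottle_mid in the frame of plate_mid below 0.058 m and angle between bottle_mid's own z axis and vertical below 0.06 rad and contact force between bottle and the fingers below 0.1 N and linear speed of bottle below 0.02 m/s and value of joint switch below 0.5 rad), for 0.2 s.
3. the switch is flipped fully to the left (value of joint switch above 0.85 rad), for 0.2 s.
At the end, for the whole second after the job is handed in: The bottle stands upright (within 0.06 rad) and at rest on the stirrer's plate, its axis within 20 mm of the plate's centre, and the switch reads more than 0.85 rad (horizontal distance between bottle_mid and plate_mid below 0.02 m and z of bottle_mid in the frame of plate_mid between 0.05 and 0.058 m and angle between bottle_mid's own z axis and vertical below 0.06 rad and linear speed of bottle below 0.02 m/s and value of joint switch above 0.85 rad); the robot touches nothing.
It fails at once if the bottle is banged down on the stirrer (more than 40 N between them) (contact force between bottle and stirrer above 40 N).
It fails at once if the blank is moved more than 15 mm (distance of blank_mid from where it was at the start of the episode above 0.015 m).
It fails at once if the beaker is moved more than 25 mm (distance of beaker from where it was at the start of the episode above 0.025 m).
It also fails if it takes over 61 s, if anything falls off the work surface, if the arm or the gripper's body presses on something with over 40 N, if the wrist force passes 120 N, or if a joint passes its speed limit or range.

## Working session

There is one attempt and no reset: what is moved stays moved. The work goes in short steps, Python scripts to look and compute and a tool call to move; the robot and the scene stay as the last step left them, time stands still between calls to the robot, and variables do not carry over. Pictures are saved under pics/ and viewed, and the job is handed in when it is done.

Besides the shell and the picture viewer there is one more tool, called as name(argument=value, ...), one argument or row to a line, values as JSON. jog_arm: Moves the arm, as the interface text tells. Its arguments: {"type":"object","properties":{"targets":{"type":"array"},"squeeze":{"type":"number"}},"required":["targets"]}

```bash
ls; mkdir -p pics
python3 - <<'E'
from bench import *
import cv2, numpy as np
s=get_state(); print({k:np.round(v,3).tolist() for k,v in s.items()})
for n in("side","top"):
    p,d=get_image(n); cv2.imwrite(f"pics/{n}0.png",p[:,:,::-1]); np.save(f"pics/{n}0.npy",d); np.save(f"pics/{n}0c.npy",p)
    print(n,camera_info(n))
E
```

```text
pics
{'time': 0.0, 'joint_positions': [1.152, 0.322, -0.07, 1.452, 0.023, 1.371, -0.057], 'qd': [-0.002, -0.001, 0.003, 0.001, 0.001, 0.001, 0.001], 'joint_torque': [0.0, -49.128, -0.404, -31.253, -0.064, 0.044, 0.0], 'position': [0.272, -0.59, 0.24], 'tool_rot': [0.886, 1.385, -0.884], 'ft_force': [-0.183, -0.574, 0.04], 'torque': [-0.028, 0.002, 0.029], 'grip_width': 1.001}
side {'intrinsics': array([[596.53366933,   0.        , 326.87964599],
       [  0.        , 596.53366933, 241.53435667],
       [  0.        ,   0.        ,   1.        ]]), 'k1': 0.030743614569366813, 'world_from_camera': array([[-0.63641332,  0.68451245, -0.35555701,  0.19255677],
       [-0.77125053, -0.55736028,  0.30744454,  0.37950267],
       [ 0.01227626,  0.46988533,  0.8826421 ,  1.13168748],
       [ 0.        ,  0.        ,  0.        ,  1.        ]])}
top {'intrinsics': array([[565.05429264,   0.        , 305.77422422],
       [  0.        , 565.05429264, 243.61435894],
       [  0.        ,   0.        ,   1.        ]]), 'k1': -0.08464581947555354, 'world_from_camera': array([[-0.00953718,  0.997343  , -0.0722217 ,  0.54104658],
       [-0.9999228 , -0.00893668,  0.0086333 ,  0.03866913],
       [ 0.00796494,  0.07229846,  0.99735124,  1.13192378],
       [ 0.        ,  0.        ,  0.        ,  1.        ]])}
```

View pics/side0.png

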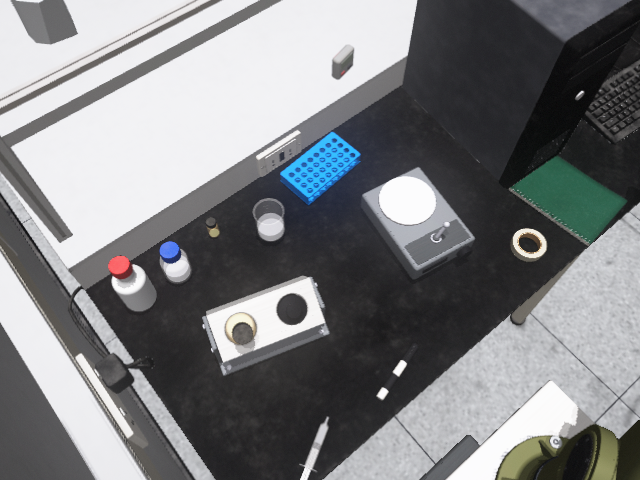

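View pics/top0.png

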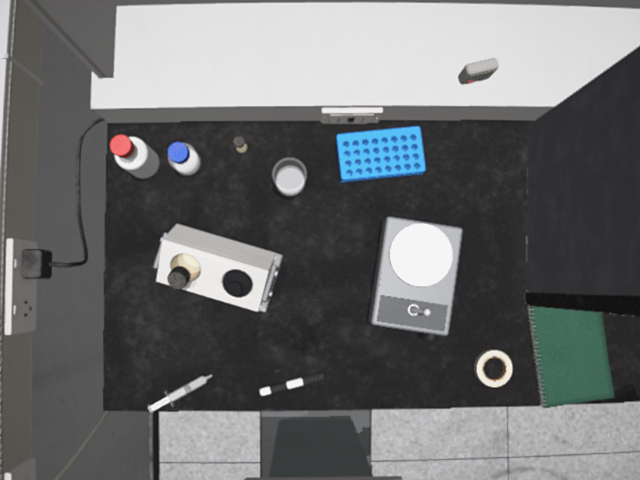

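The bottle is in the left (+y) pocket, at top image (180,275). The blank is at (237,283), the plate at (421,254), the toggle at (415-428,311) and the beaker at (290,178).

```bash
cat > h.py <<'E'
import numpy as np, cv2
from bench import *
def cloud(n,d):
    c=camera_info(n);K=c["intrinsics"];k1=c["k1"];M=c["world_from_camera"]
    u,v=np.meshgrid(np.arange(640.),np.arange(480.))
    x=(u-K[0,2])/K[0,0];y=(v-K[1,2])/K[1,1]
    rd=np.hypot(x,y);r=rd.copy()
    for _ in range(20): r=rd/(1+k1*r*r)
    f=1/(1+k1*r*r); x=x*f;y=y*f
    P=np.stack([x*d,-y*d,-d],-1)@M[:3,:3].T+M[:3,3]
    P[d<=0]=np.nan
    return P
def proj(n,p):
    c=camera_info(n);K=c["intrinsics"];k1=c["k1"];M=c["world_from_camera"]
    q=(np.atleast_2d(p)-M[:3,3])@M[:3,:3]
    x=q[:,0]/-q[:,2];y=-q[:,1]/-q[:,2];f=1+k1*(x*x+y*y)
    return np.stack([K[0,0]*x*f+K[0,2],K[1,1]*y*f+K[1,2]],-1)
E
python3 - <<'E'
from h import *
for n in("side","top"):
    d=np.load(f"pics/{n}0.npy");c=np.load(f"pics/{n}0c.npy").astype(int);P=cloud(n,d)
    print(n,"table z",np.nanmedian(P[(abs(P[...,2])<.02)][:,2]))
    # plate: white, z~0.066
    m=(abs(P[...,2]-.066)<.008)&(c.min(-1)>200)&(P[...,1]<0)
    l,nn,st,ce=cv2.connectedComponentsWithStats(m.astype(np.uint8)); i=1+st[1:,4].argmax()
    pts=P[l==i]; hull=cv2.convexHull(pts[:,:2].astype(np.float32)); (cx,cy),r=cv2.minEnclosingCircle(pts[:,:2].astype(np.float32))
    print("plate",np.median(pts,0),pts.mean(0),cx,cy,r)
    # stirrer rect
    m=(P[...,2]>.05)&(P[...,2]<.075)&(np.hypot(P[...,0]-cx,P[...,1]-cy)<.2)
    l,nn,st,ce=cv2.connectedComponentsWithStats(m.astype(np.uint8))if 0 else (None,)*4
    pts=P[m]; print("stir",cv2.minAreaRect(pts[:,:2].astype(np.float32)))
    # block upper face: normal
    for a in (0,):
        pass
    m=(P[...,2]>.05)&(P[...,2]<.17)&(P[...,1]>.0)&(P[...,1]<.4)&(P[...,0]>.3)&(P[...,0]<.64)&(c.min(-1)>185)
    pts=P[m]; 
    # ransac plane
    rng=np.random.default_rng(0);best=0
    for _ in range(500):
        a,b,e=pts[rng.choice(len(pts),3,False)];nv=np.cross(b-a,e-a);L=np.linalg.norm(nv)
        if L<1e-6: continue
        nv/=L;nv*=np.sign(nv[2]); 
        if not .8<nv[2]<.93: continue
        k=abs((pts-a)@nv)<.003
        if k.sum()>best: best=k.sum();bk=k
    q=pts[bk];o=q.mean(0);nv=np.linalg.svd(q-o)[2][2];nv*=np.sign(nv[2])
    print("plane",o,nv,bk.sum(),"yaw",np.arctan2(-nv[1],-nv[0]))
    ex=np.cross(nv,[0,0,1]);ex/=np.linalg.norm(ex);ey=np.cross(nv,ex)
    # all pixels near plane
    A=P[np.isfinite(P[...,0])];A=A[(abs((A-o)@nv)<.004)&(np.linalg.norm(A-o,axis=1)<.14)]
    uv=np.stack([(A-o)@ex,(A-o)@ey],-1).astype(np.float32)
    (u,v),wh,ang=cv2.minAreaRect(uv); print("rect",u,v,wh,ang,"centre",o+u*ex+v*ey,"ex",ex)
E
```

```text
side table z -0.0011324784561655976Traceback (most recent call last):
  File "<stdin>", line 8, in <module>
cv2.error: OpenCV(4.12.0) /io/opencv/modules/imgproc/src/convhull.cpp:143: error: (-215:Assertion failed) total >= 0 && (depth == CV_32F || depth == CV_32S) in function 'convexHull'
```

Run:
```python
import cv2
a=cv2.imread("pics/side0.png");b=cv2.imread("pics/top0.png")
f=lambda im,x,y,w,h:cv2.resize(im[y:y+h,x:x+w],(400,300),interpolation=cv2.INTER_CUBIC)
cv2.imwrite("pics/z.png",cv2.vconcat([cv2.hconcat([f(a,195,265,140,105),f(b,145,215,140,105)]),cv2.hconcat([f(a,350,160,140,105),f(b,360,215,160,120)])]))
```

```text
(no output)
```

View pics/z.png

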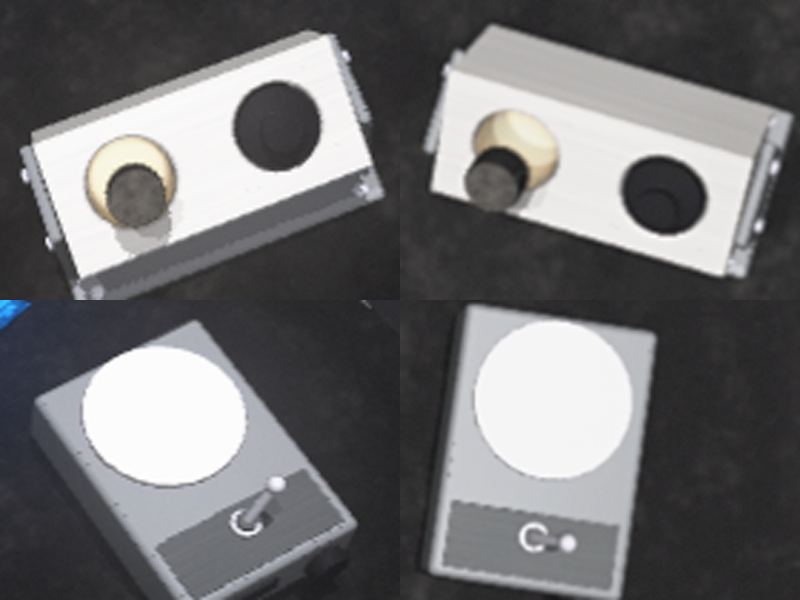

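Run:
```python
from h import *
for n,ppl,pb,cap,ball in(("side",(407,200),(265,320),(242,334),(447,225)),("top",(421,254),(210,285),(179,279),(428,312))):
    d=np.load(f"pics/{n}0.npy");c=np.load(f"pics/{n}0c.npy").astype(int);P=cloud(n,d)
    for q in(ppl,pb,cap,ball): print(n,q,P[q[1],q[0]],c[q[1],q[0]])
    def region(seed,tol=18):
        m=np.zeros((482,642),np.uint8)
        cv2.floodFill(c.astype(np.uint8).copy(),m,seed,0,(tol,)*3,(tol,)*3,4|cv2.FLOODFILL_MASK_ONLY|cv2.FLOODFILL_FIXED_RANGE)
        return m[1:-1,1:-1]>0
    m=region(ppl)&(abs(P[...,2]-.066)<.012)
    pts=P[m];(cx,cy),r=cv2.minEnclosingCircle(pts[:,:2].astype(np.float32)); print("plate",m.sum(),np.median(pts,0),cx,cy,r)
    # ellipse center via image ray intersection with z=.066
    m=((P[...,2]>.05)&(P[...,2]<.078)&(np.hypot(P[...,0]-cx,P[...,1]-cy)<.17)).astype(np.uint8)
    l,cnt,st,_=0,0,0,0
    nc,l,st,_=cv2.connectedComponentsWithStats(m); 
    m=l==l[ppl[1],ppl[0]]
    print("stir",cv2.minAreaRect(P[m][:,:2].astype(np.float32)))
    m=region(pb,40);pts=P[m];pts=pts[np.isfinite(pts[:,0])]
    o=np.median(pts,0)
    for _ in range(8):
        nv=np.linalg.svd(pts-o,full_matrices=False)[2][2];k=abs((pts-o)@nv)<max(.003,1.5*np.median(abs((pts-o)@nv)));pts=pts[k];o=pts.mean(0)
    nv*=np.sign(nv[2]);print("plane",o,nv,len(pts),"yaw",np.arctan2(-nv[1],-nv[0]),"tilt",np.degrees(np.arccos(nv[2])))
    ex=np.cross(nv,[0,0,1]);ex/=np.linalg.norm(ex);ey=np.cross(nv,ex)
    uv=np.stack([(pts-o)@ex,(pts-o)@ey],-1).astype(np.float32)
    (u,v),wh,ang=cv2.minAreaRect(uv); print("rect",wh,ang,"centre",o+u*ex+v*ey,"ex",ex)
```

```text
side (407, 200) [ 0.59261883 -0.18670819  0.06369386] [252 252 253]
side (265, 320) [0.55608129 0.21036885 0.09483871] [248 247 246]
side (242, 334) [0.54802706 0.26285883 0.13110166] [106 101  98]
side (447, 225) [ 0.48445139 -0.18645955  0.10489979] [227 227 234]
plate 2106 [ 0.59257868 -0.18610463  0.0644596 ] 0.5944928526878357 -0.18926164507865906 0.06254073232412338
stir ((0.5534564852714539, -0.1797984540462494), (0.15357646346092224, 0.21263669431209564), 80.25676727294922)
plane [0.55958239 0.20569067 0.09542282] [-0.48046555  0.14566184  0.86483263] 2863 yaw -0.2943607907745082 tilt 30.13640032071892
rect (0.09054648876190186, 0.20000503957271576) 89.87823486328125 centre [0.55697671 0.20619174 0.09389081] ex [ 0.29012819  0.95698779 -0.        ]
top (421, 254) [ 0.59647209 -0.18902874  0.06658779] [245 245 245]
top (210, 285) [0.54165363 0.20735478 0.08646664] [238 236 235]
top (179, 279) [0.55265049 0.25561718 0.12991885] [95 92 90]
top (428, 312) [ 0.48913617 -0.18946283  0.11343681] [242 241 245]
plate 3062 [ 0.59601232 -0.18892588  0.06543742] 0.5957440137863159 -0.19045616686344147 0.06110544130206108
stir ((0.5551604628562927, -0.18199166655540466), (0.1508612185716629, 0.21414007246494293), 80.63770294189453)
plane [0.55980873 0.20033444 0.09616117] [-0.48270776  0.14723719  0.86331595] 2605 yaw -0.2960590788672282 tilt 30.30903864791315
rect (0.20025305449962616, 0.09342726320028305) 0.2646253705024719 centre [0.55866107 0.20548207 0.09464155] ex [ 0.29175302  0.95649369 -0.        ]
```

Run:
```python
from h import *
from scipy.spatial.transform import Rotation as R
print("R0",R.from_rotvec(get_state()["tool_rot"]).as_matrix().round(3).tolist())
yaw=-.295;ey=np.array([-np.sin(yaw),np.cos(yaw),0]);a=np.array([-.497*np.cos(yaw),-.497*np.sin(yaw),.868]);t=np.cross(ey,a)
o=np.array([.558,.2058,.0955]);print("a",a,"ey",ey)
for n in("side","top"):
    d=np.load(f"pics/{n}0.npy");c=np.load(f"pics/{n}0c.npy").astype(int);P=cloud(n,d)
    Q=P-o;h=Q@a;u=Q@ey;v=Q@t
    # cap
    m=(h>.036)&(h<.052)&(abs(u-.05)<.04)&(abs(v)<.05)
    q=np.stack([u,v,h],-1)[m];print(n,"near cap",m.sum(),"hist h",np.histogram(q[:,2],8))
    m2=m&(h>np.nanmedian(q[:,2])-.003)
    pts=np.stack([u,v],-1)[m2].astype(np.float32);(cx,cy),r=cv2.minEnclosingCircle(pts)
    print("cap uv",cx,cy,r,"med",np.median(pts,0),"world",o+cx*ey+cy*t+a*np.nanmedian(h[m2]))
    p=P[m2];ce=p.mean(0);nv=np.linalg.svd(p-ce)[2][2];nv*=np.sign(nv[2]);print("n",nv)
    # blank knob
    m=(h>.012)&(h<.032)&(abs(u+.05)<.03)&(abs(v)<.03)
    q=np.stack([u,v,h],-1)[m];print("knob",len(q),np.median(q,0) if len(q) else'')
    # toggle ball
    m=(P[...,2]>.088)&(P[...,2]<.12)&(abs(P[...,0]-.487)<.04)&(abs(P[...,1]+.185)<.05)
    print("ball",m.sum(),P[m].mean(0),P[m][:,2].max())
    # beaker
    m=(P[...,2]>.03)&(P[...,2]<.09)&(abs(P[...,0]-.75)<.08)&(abs(P[...,1]-.08)<.08)
    if m.sum(): print("beaker",P[m].min(0),P[m].max(0))
    s=np.array([-.165]);cs,sn=np.cos(-.175),np.sin(-.175);piv=np.array([.5545-.065*cs,-.181-.065*sn,.064])
    syy=np.array([-sn,cs,0]);tip=piv+.044*(np.cos(.5)*np.array([0,0,1])-np.sin(.5)*syy)
    print("pred pivot",piv,proj(n,piv),"tip",tip,proj(n,tip))
    print("pred mouth px",proj(n,o+.05*ey),proj(n,o-.05*ey),"captop",proj(n,o+.05*ey+.044*a),o+.05*ey+.044*a)
```

```text
R0 [[-0.001, 0.908, 0.419], [0.002, 0.419, -0.908], [-1.0, -0.0, -0.002]]
a [-0.47553066  0.14449771  0.868     ] ey [0.29073985 0.95680214 0.        ]
side near cap 339 hist h (array([ 8, 13, 33, 75, 95, 65, 37, 13]), array([0.03619533, 0.0376483 , 0.03910127, 0.04055425, 0.04200722,
       0.04346019, 0.04491317, 0.04636614, 0.04781912]))
cap uv 0.050999317318201065 -0.0037212290335446596 0.018251921981573105 med [ 0.05102504 -0.00415361] world [0.54932223 0.26173873 0.1309143 ]
n [-0.49836685  0.18215434  0.84761446]
knob 182 [-0.04891691 -0.00147354  0.02065837]
ball 51 [ 0.48572143 -0.18363973  0.10209096] 0.11228626847240708
beaker [0.71529928 0.03018142 0.03006554] [0.82874303 0.15995505 0.08489002]
pred pivot [ 0.49049277 -0.16968297  0.064     ] [[435.22439227 237.44056714]] tip [ 0.48682001 -0.19045551  0.10261363] [[447.36541656 223.66204614]]
pred mouth px [[240.45927352 327.49587767]] [[291.75503586 307.93391428]] captop [[241.96791801 330.99771996]] [0.55161364 0.25999801 0.133692  ]
top near cap 312 hist h (array([12, 16, 18, 57, 82, 72, 44, 11]), array([0.03610862, 0.03735036, 0.0385921 , 0.03983383, 0.04107557,
       0.04231731, 0.04355904, 0.04480078, 0.04604252]))
cap uv 0.049859419465065 -0.0020790277048945427 0.0188264399766922 med [ 0.04996512 -0.00128077] world [0.55073199 0.26011898 0.13104174]
n [-0.47381779  0.16416604  0.86518565]
knob 178 [-0.05031104  0.00245606  0.01986868]
ball 58 [ 0.48921609 -0.18624576  0.10421552] 0.11358384059832516
beaker [0.71791686 0.02970005 0.03000196] [0.82979578 0.15986849 0.08624494]
pred pivot [ 0.49049277 -0.16968297  0.064     ] [[411.78309295 310.17241639]] tip [ 0.48682001 -0.19045551  0.10261363] [[427.24226324 312.98266414]]
pred mouth px [[184.1462754  268.34496406]] [[236.10683754 283.80478574]] captop [[176.0788194  279.58291154]] [0.55161364 0.25999801 0.133692  ]
```

```bash
cat >> h.py <<'E'
from scipy.spatial.transform import Rotation as R
def plan(wps,jaw,start=None):
    """wps: (p,Rot|None,n). prints rounded rows; shift in tool axes at row start, then turn"""
    s=get_state(); p=np.array(s["position"]);r=R.from_rotvec(s["tool_rot"])
    if start: p,r=start
    for tp,tr,n in wps:
        tr=tr or r
        for i in range(n):
            k=n-i
            w=np.degrees((r.inv()*tr).as_rotvec())/k; w=np.round(w,1)
            sh=np.round(r.inv().apply((np.array(tp)-p)/k)*100,2)
            print([*(float(x) for x in w),*(float(x) for x in sh),jaw], "" if abs(w).max()<=10.7 and np.linalg.norm(w)<=10.7 and np.linalg.norm(sh)<=6.25 else "!!")
            p=p+r.apply(sh/100); r=r*R.from_rotvec(np.radians(w))
        print("--",p.round(4))
def show(s=None):
    s=s or get_state(); M=R.from_rotvec(s["tool_rot"]).as_matrix()
    print(round(s["time"],2),"p",np.round(s["position"],4),"x",M[:,0].round(3),"z",M[:,2].round(3),"F",np.round(s["ft_force"],1),"g",round(s["grip_width"]*8.7,2),"q",np.round(s["joint_positions"],2))
yaw=-.295
A=np.array([-.5*np.cos(yaw),-.5*np.sin(yaw),.866]);EY=np.array([-np.sin(yaw),np.cos(yaw),0])
RG=R.from_matrix(np.stack([-A,np.cross(EY,-A),EY],-1))
RD=R.from_matrix(np.stack([[0,0,-1.],np.cross(EY,[0,0,-1.]),EY],-1))
CAP=np.array([.550,.261,.132])
E
python3 - <<'E'
from h import *
G=CAP+.0055*A; print("grasp",G,"pre",G+.08*A)
s=get_state();print((np.degrees((R.from_rotvec(s["tool_rot"]).inv()*RG).as_rotvec())))
plan([((.41,-.32,.30),None,6),((.53,-.06,.31),None,5),((.50,.20,.29),RG,15),(G+.08*A,RG,2)],8.7)
E
```

```text
grasp [0.54736879 0.26179953 0.136763  ] pre [0.50909671 0.27342913 0.206043  ]
[-134.36547549  -36.06052728  -13.82944241]
[0.0, 0.0, 0.0, -0.99, 3.97, -3.12, 8.7] 
[0.0, 0.0, 0.0, -0.98, 3.97, -3.12, 8.7] 
[0.0, 0.0, 0.0, -0.99, 3.97, -3.12, 8.7] 
[0.0, 0.0, 0.0, -0.98, 3.97, -3.12, 8.7] 
[0.0, 0.0, 0.0, -0.99, 3.96, -3.12, 8.7] 
[0.0, 0.0, 0.0, -0.98, 3.97, -3.12, 8.7] 
-- [ 0.41 -0.32  0.3 ]
[0.0, 0.0, 0.0, -0.19, 4.36, -3.71, 8.7] 
[0.0, 0.0, 0.0, -0.2, 4.36, -3.71, 8.7] 
[0.0, 0.0, 0.0, -0.19, 4.36, -3.72, 8.7] 
[0.0, 0.0, 0.0, -0.2, 4.36, -3.71, 8.7] 
[0.0, 0.0, 0.0, -0.19, 4.35, -3.72, 8.7] 
-- [ 0.53 -0.06  0.31]
[-9.0, -2.4, -0.9, 0.14, 0.55, -1.66, 8.7] 
[-9.0, -2.4, -0.9, 0.06, 0.8, -1.55, 8.7] 
[-9.0, -2.4, -0.9, -0.02, 1.03, -1.41, 8.7] 
[-8.9, -2.4, -0.9, -0.09, 1.24, -1.23, 8.7] 
[-9.0, -2.4, -0.9, -0.16, 1.41, -1.02, 8.7] 
[-9.0, -2.4, -0.9, -0.22, 1.55, -0.78, 8.7] 
[-8.9, -2.4, -0.9, -0.27, 1.65, -0.51, 8.7] 
[-9.0, -2.4, -0.9, -0.32, 1.71, -0.24, 8.7] 
[-8.9, -2.4, -0.9, -0.35, 1.71, 0.04, 8.7] 
[-9.0, -2.4, -0.9, -0.37, 1.68, 0.32, 8.7] 
[-8.9, -2.4, -0.9, -0.37, 1.6, 0.6, 8.7] 
[-9.0, -2.3, -1.0, -0.37, 1.49, 0.85, 8.7] 
[-8.9, -2.4, -0.9, -0.35, 1.33, 1.09, 8.7] 
[-9.0, -2.4, -1.0, -0.32, 1.13, 1.29, 8.7] 
[-8.9, -2.3, -0.9, -0.29, 0.91, 1.47, 8.7] 
-- [0.5  0.2  0.29]
[-0.0, -0.0, -0.0, 3.32, 2.65, 3.64, 8.7] 
[-0.0, -0.0, -0.0, 3.32, 2.65, 3.65, 8.7] 
-- [0.5091 0.2735 0.2061]
```

jog_arm(
  targets=[
    [-8,0,0,-1,4,-3.1,8.7],
    [-8,0,0,-1,3.5,-3.6,8.7],
    [-8,0,0,-1,3,-4,8.7],
    [-8,0,0,-1,2.5,-4.4,8.7],
    [-8,0,0,-1,1.8,-4.7,8.7],
    [-8,0,0,-1,1.2,-4.9,8.7],
  ],
)

```text
time: 0.85
position: [0.2166, -0.3238, 0.3015]
tool_rot: [0.23, 1.559, -0.23]
ft_force: [-0.3, -0.4, 0.8]
grip_width: 0.999
```

Run:
```python
from h import *
show()
G=CAP+.0055*A
plan([((.54,-.02,.31),None,6),((.50,.20,.29),RG,10),(G+.08*A,RG,2)],8.7)
```

```text
0.85 p [ 0.2166 -0.3238  0.3015] x [-0.  0. -1.] z [ 0.957 -0.289 -0.   ] F [-0.3 -0.4  0.8] g 8.69 q [ 1.11 -0.26 -0.16  1.93 -0.04  1.47  0.67]
[0.0, 0.0, 0.0, -0.14, 6.41, 3.7, 8.7] !!
[0.0, 0.0, 0.0, -0.14, 6.4, 3.7, 8.7] !!
[0.0, 0.0, 0.0, -0.15, 6.41, 3.69, 8.7] !!
[0.0, 0.0, 0.0, -0.14, 6.4, 3.7, 8.7] !!
[0.0, 0.0, 0.0, -0.15, 6.41, 3.69, 8.7] !!
[0.0, 0.0, 0.0, -0.14, 6.4, 3.7, 8.7] !!
-- [ 0.54 -0.02  0.31]
[-8.8, -2.4, -2.4, 0.2, 1.99, -1.02, 8.7] 
[-8.8, -2.3, -2.3, 0.08, 2.13, -0.71, 8.7] 
[-8.8, -2.3, -2.4, -0.03, 2.21, -0.37, 8.7] 
[-8.7, -2.4, -2.4, -0.13, 2.24, -0.03, 8.7] 
[-8.8, -2.4, -2.3, -0.22, 2.21, 0.32, 8.7] 
[-8.7, -2.3, -2.4, -0.29, 2.13, 0.66, 8.7] 
[-8.8, -2.4, -2.3, -0.34, 1.99, 0.99, 8.7] 
[-8.7, -2.3, -2.4, -0.37, 1.8, 1.29, 8.7] 
[-8.8, -2.4, -2.3, -0.38, 1.56, 1.57, 8.7] 
[-8.7, -2.3, -2.4, -0.37, 1.29, 1.8, 8.7] 
-- [0.5  0.2  0.29]
[-0.0, -0.0, 0.0, 3.32, 2.65, 3.64, 8.7] 
[-0.0, -0.0, 0.0, 3.31, 2.65, 3.65, 8.7] 
-- [0.5091 0.2734 0.206 ]
```

jog_arm(
  targets=[
    [0,0,0,0,2,5.5,8.7],
    [0,0,0,0,2,5.5,8.7],
    [0,0,0,0,3,5,8.7],
    [0,0,0,0,5.5,2.5,8.7],
    [0,0,0,0,6,1,8.7],
    [0,0,0,0,6,1,8.7],
    [0,0,0,0,6,1,8.7],
    [0,0,0,0,6,0,8.7],
  ],
)

```text
time: 1.85
position: [0.5309, -0.039, 0.3011]
tool_rot: [0.236, 1.558, -0.236]
ft_force: [0.6, -0.4, -0.4]
grip_width: 1.002
```

Run:
```python
from h import *
show()
G=CAP+.0055*A
plan([((.50,.20,.29),RG,10),(G+.08*A,RG,2)],8.7)
```

```text
1.85 p [ 0.5309 -0.039   0.3011] x [-0.  0. -1.] z [ 0.955 -0.296 -0.   ] F [ 0.6 -0.4 -0.4] g 8.71 q [ 0.66  0.09 -0.67  1.63  0.05  1.45 -0.32]
[-8.8, -2.4, -2.3, 0.11, 2.19, -1.0, 8.7] 
[-8.8, -2.4, -2.3, -0.01, 2.32, -0.66, 8.7] 
[-8.8, -2.3, -2.3, -0.13, 2.39, -0.29, 8.7] 
[-8.8, -2.3, -2.4, -0.23, 2.4, 0.08, 8.7] 
[-8.8, -2.4, -2.4, -0.32, 2.35, 0.46, 8.7] 
[-8.8, -2.4, -2.3, -0.39, 2.23, 0.83, 8.7] 
[-8.8, -2.3, -2.3, -0.43, 2.06, 1.18, 8.7] 
[-8.8, -2.3, -2.4, -0.46, 1.84, 1.49, 8.7] 
[-8.8, -2.4, -2.4, -0.46, 1.57, 1.78, 8.7] 
[-8.9, -2.4, -2.3, -0.44, 1.27, 2.01, 8.7] 
-- [0.5  0.2  0.29]
[0.0, 0.0, -0.0, 3.32, 2.64, 3.64, 8.7] 
[0.0, 0.0, -0.0, 3.32, 2.65, 3.64, 8.7] 
-- [0.5091 0.2734 0.2061]
```

jog_arm(
  targets=[
    [-8.8,-2.4,-2.3,0.1,2.2,-1,8.7],
    [-8.8,-2.4,-2.3,0,2.3,-0.7,8.7],
    [-8.8,-2.3,-2.3,-0.1,2.4,-0.3,8.7],
    [-8.8,-2.3,-2.4,-0.2,2.4,0.1,8.7],
    [-8.8,-2.4,-2.4,-0.3,2.4,0.5,8.7],
    [-8.8,-2.4,-2.3,-0.4,2.2,0.8,8.7],
    [-8.8,-2.3,-2.3,-0.4,2.1,1.2,8.7],
    [-8.8,-2.3,-2.4,-0.5,1.8,1.5,8.7],
    [-8.8,-2.4,-2.4,-0.5,1.6,1.8,8.7],
    [-8.9,-2.4,-2.3,-0.4,1.3,2,8.7],
  ],
)

```text
time: 3.1
position: [0.4985, 0.2002, 0.2892]
tool_rot: [-1.26, 0.992, 0.592]
ft_force: [0.6, -0.5, 0.2]
grip_width: 0.999
```

Run:
```python
from h import *
show()
G=CAP+.0055*A
plan([(G+.08*A,RG,3)],8.7)
```

```text
3.1 p [0.4985 0.2002 0.2892] x [ 0.48  -0.144 -0.865] z [ 0.285  0.959 -0.002] F [ 0.6 -0.5  0.2] g 8.69 q [ 0.32 -0.25 -0.87  1.96  0.24  1.01  0.61]
[0.1, 0.0, 0.0, 2.22, 1.7, 2.45, 8.7] 
[0.1, 0.1, 0.0, 2.22, 1.7, 2.44, 8.7] 
[0.2, 0.0, 0.1, 2.21, 1.7, 2.44, 8.7] 
-- [0.5091 0.2734 0.206 ]
```

jog_arm(
  targets=[
    [0.1,0,0,2.2,1.7,2.4,8.7],
    [0.1,0.1,0,2.2,1.7,2.5,8.7],
    [0.2,0,0.1,2.2,1.7,2.4,8.7],
    [0,0,0,0,0,0,8.7],
  ],
)

```text
time: 3.6
position: [0.5078, 0.2733, 0.203]
tool_rot: [-1.247, 1.004, 0.594]
ft_force: [-0.6, -1.3, 0.1]
grip_width: 1.002
```

Run:
```python
from h import *
show()
for n in("side","top"):
    p,d=get_image(n);np.save(f"pics/{n}1.npy",d)
    u=proj(n,CAP)[0].astype(int);x=max(0,u[0]-80);y=max(0,u[1]-60)
    cv2.imwrite(f"pics/{n}1.png",cv2.resize(p[y:y+120,x:x+160,::-1],(640,480)));print(n,x,y)
G=CAP+.0055*A
plan([(G,RG,4)],8.7)
```

```text
3.6 p [0.5078 0.2733 0.203 ] x [ 0.47  -0.143 -0.871] z [0.294 0.956 0.001] F [-0.6 -1.3  0.1] g 8.72 q [ 0.33  0.09 -1.17  1.95  0.65  1.01  0.14]
side 162 272
top 95 220
[-0.1, -0.0, -0.0, 2.0, 0.02, 0.03, 8.7] 
[-0.1, -0.0, -0.1, 2.0, 0.02, 0.04, 8.7] 
[-0.1, -0.0, -0.0, 2.0, 0.02, 0.03, 8.7] 
[-0.0, -0.1, -0.1, 2.01, 0.01, 0.04, 8.7] 
-- [0.5474 0.2618 0.1368]
```

View pics/side1.png

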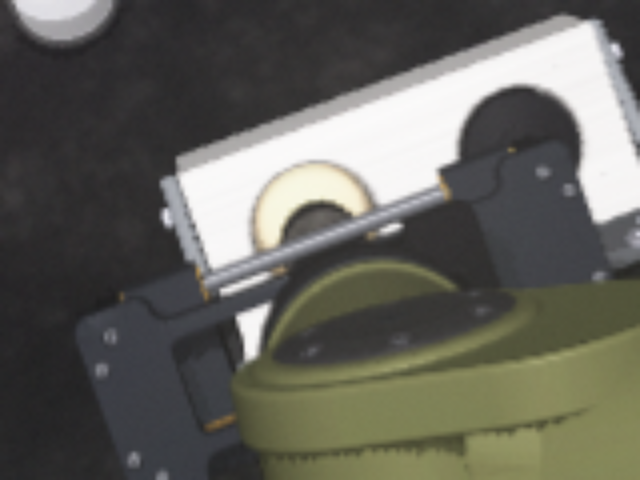

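View pics/top1.png

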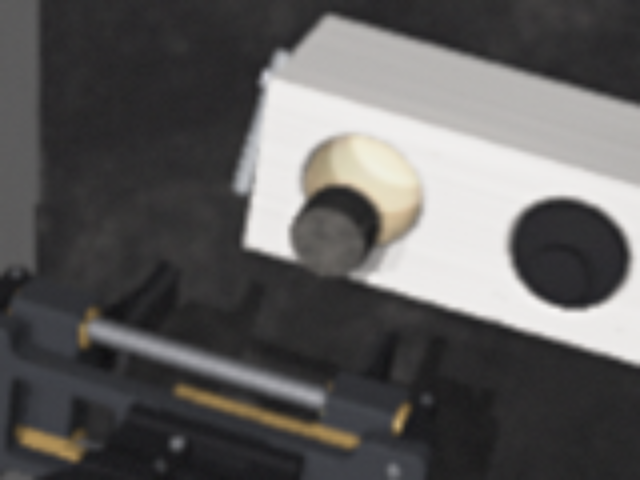

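Run:
```python
from h import *
s=get_state();p=np.array(s["position"]);M=R.from_rotvec(s["tool_rot"]).as_matrix()
for n,x,y in(("side",162,272),("top",95,220)):
    for sg in(-1,1):
        q=p+.019*M[:,0]+sg*.0435*M[:,2];print(n,sg,(proj(n,q)[0]-[x,y])*4)
```

```text
side -1 [433.34176371 224.81774037]
side 1 [231.42013654 301.35729378]
top -1 [371.33308377 347.36761539]
top 1 [173.90358362 286.42690899]
```

jog_arm(
  targets=[
    [-0.1,0,0,2,0,0,8.7],
    [-0.1,0,-0.1,2,0,0,8.7],
    [-0.1,0,0,1.5,0,0.1,8.7],
    [0,-0.1,0,1,0,0,8.7],
    [0,0,0,0,0,0,8.7],
  ],
)

```text
time: 4.32
position: [0.5414, 0.2628, 0.1512]
tool_rot: [-1.253, 0.996, 0.586]
ft_force: [-0.3, -0.3, 0.6]
grip_width: 1.002
```

Run:
```python
from h import *
show()
for n in("side","top"):
    p,d=get_image(n)
    u=proj(n,CAP)[0].astype(int);x=max(0,u[0]-80);y=max(0,u[1]-60)
    cv2.imwrite(f"pics/{n}2.png",cv2.resize(p[y:y+120,x:x+160,::-1],(400,300)))
a=cv2.hconcat([cv2.imread("pics/side2.png"),cv2.imread("pics/top2.png")]);cv2.imwrite("pics/b2.png",a)
G=CAP+.0055*A
plan([(G,RG,2)],8.7)
```

```text
4.33 p [0.5414 0.2628 0.1512] x [ 0.479 -0.146 -0.865] z [0.293 0.956 0.001] F [-0.3 -0.3  0.6] g 8.71 q [ 0.26  0.24 -1.1   1.98  0.85  0.98  0.  ]
[-0.0, 0.0, 0.1, 0.81, 0.1, -0.01, 8.7] 
[-0.1, 0.1, 0.0, 0.81, 0.09, -0.01, 8.7] 
-- [0.5474 0.2618 0.1368]
```

View pics/b2.png

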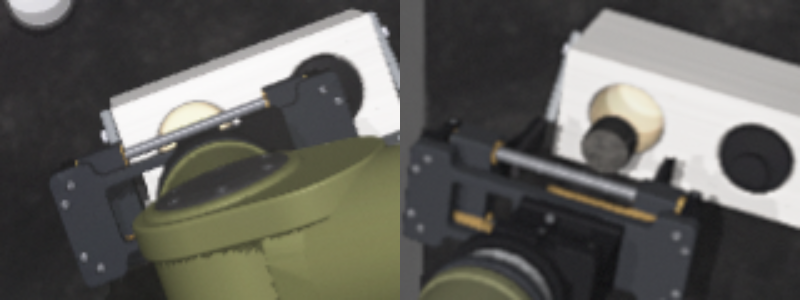

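jog_arm(
  targets=[
    [0,0,0,0.8,0.1,0,8.7],
    [0,0.1,0,0.8,0.1,0,8.7],
    [0,0,0,0,0,0,8.7],
  ],
)

```text
time: 4.8
position: [0.5467, 0.2615, 0.1346]
tool_rot: [-1.253, 0.999, 0.588]
ft_force: [-0.1, 0.5, 0.2]
grip_width: 1.004
```

Run:
```python
from h import *
show()
p,d=get_image("top")
cv2.imwrite("pics/t3.png",cv2.resize(p[220:340,100:260,::-1],(640,480)))
G=CAP+.0055*A
plan([(G,RG,1)],8.7)
```

```text
4.8 p [0.5467 0.2615 0.1346] x [ 0.477 -0.147 -0.867] z [ 0.293  0.956 -0.001] F [-0.1  0.5  0.2] g 8.73 q [ 0.24  0.28 -1.08  1.98  0.9   0.97 -0.03]
[-0.1, -0.1, -0.1, -0.12, -0.13, 0.01, 8.7] 
-- [0.5473 0.2618 0.1368]
```

View pics/t3.png

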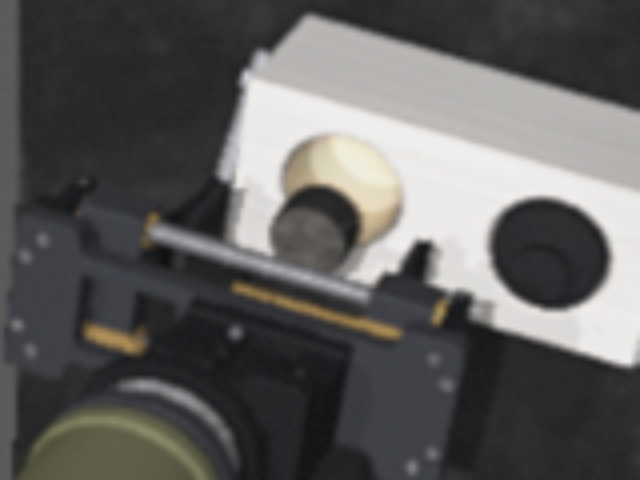

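jog_arm(
  targets=[
    [0,0,0,-0.15,-0.1,0,8.7],
    [0,0,0,0,0,0,3.0],
    [0,0,0,0,0,0,3.0],
    [0,0,0,0,0,0,3.0],
    [0,0,0,0,0,0,3.0],
    [0,0,0,0,0,0,3.0],
    [0,0,0,0,0,0,3.0],
  ],
  squeeze=45,
)

```text
time: 5.72
position: [0.5471, 0.262, 0.1375]
tool_rot: [-1.254, 0.997, 0.587]
ft_force: [-0.3, 0.3, 0.2]
grip_width: 0.409
```

Run:
```python
from h import *
show()
p,d=get_image("top")
cv2.imwrite("pics/t4.png",cv2.resize(p[220:340,100:260,::-1],(640,480)))
s=get_state();P=np.array(s["position"])
plan([(P+.1*A,RG,5)],3.0)
```

```text
5.72 p [0.5471 0.262  0.1375] x [ 0.478 -0.146 -0.866] z [ 0.292  0.956 -0.   ] F [-0.3  0.3  0.2] g 3.56 q [ 0.24  0.28 -1.08  1.98  0.9   0.97 -0.03]
[-0.0, -0.0, 0.0, -2.0, -0.0, -0.0, 3.0] 
[-0.0, -0.0, 0.0, -2.0, -0.0, -0.0, 3.0] 
[-0.0, -0.0, 0.0, -2.0, -0.0, -0.0, 3.0] 
[-0.0, -0.0, 0.0, -2.0, -0.0, -0.0, 3.0] 
[-0.1, -0.1, 0.0, -2.0, -0.0, -0.01, 3.0] 
-- [0.4993 0.2765 0.2241]
```

View pics/t4.png

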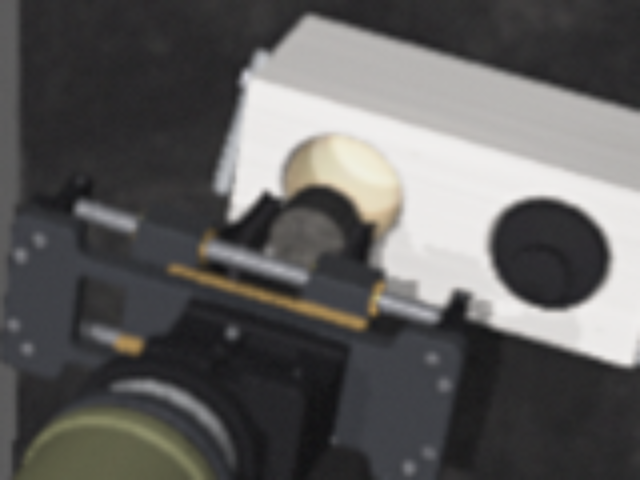

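Run:
```python
from h import *
s=get_state();p=np.array(s["position"]);M=R.from_rotvec(s["tool_rot"]).as_matrix()
im=cv2.imread("pics/t4.png")
for sg in(-1,1):
  for x in (.019,-.005):
    c=[p+x*M[:,0]+yy*M[:,1]+sg*zz*M[:,2] for yy,zz in((-.0095,.018),(.0095,.018),(.0095,.033),(-.0095,.033))]
    q=np.round((proj("top",c)-[100,220])*4).astype(int);cv2.polylines(im,[q],True,(0,255,0) if x>0 else(0,255,255),1)
th=np.linspace(0,6.28,40)
c=[p+.0055*M[:,0]+.0185*(np.cos(t)*M[:,1]+np.sin(t)*M[:,2]) for t in th]
cv2.polylines(im,[np.round((proj("top",c)-[100,220])*4).astype(int)],True,(0,0,255),1)
cv2.imwrite("pics/t4o.png",im)
```

```text
(no output)
```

View pics/t4o.png

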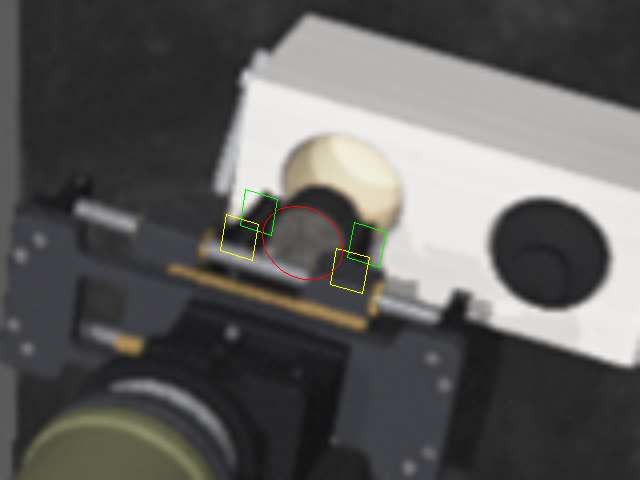

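jog_arm(
  targets=[
    [0,0,0,-0.5,0,0,3.0],
    [0,0,0,-1,0,0,3.0],
    [0,0,0,-1,0,0,3.0],
  ],
)

```text
time: 6.15
position: [0.5346, 0.266, 0.1598]
tool_rot: [-1.254, 0.997, 0.587]
ft_force: [-0.3, 0.3, -1.5]
grip_width: 0.413
```

Run:
```python
from h import *
show()
p,d=get_image("top")
cv2.imwrite("pics/t5.png",cv2.resize(p[220:340,100:260,::-1],(640,480)))
```

```text
6.15 p [0.5346 0.266  0.1598] x [ 0.478 -0.146 -0.866] z [ 0.292  0.956 -0.   ] F [-0.3  0.3 -1.5] g 3.6 q [ 0.27  0.22 -1.12  1.97  0.83  0.99  0.02]
```

View pics/t5.png

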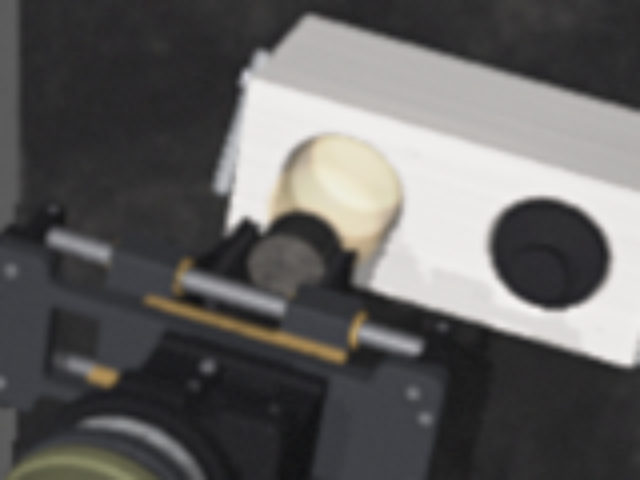

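The bottle is coming out with the hand, and the force is only its weight. I'll keep drawing it out.

jog_arm(
  targets=[
    [0,0,0,-1.5,0,0,3.0],
    [0,0,0,-1.5,0,0,3.0],
    [0,0,0,-1.5,0,0,3.0],
    [0,0,0,-1.5,0,0,3.0],
    [0,0,0,-1.5,0,0,3.0],
  ],
)

```text
time: 6.82
position: [0.4985, 0.277, 0.2246]
tool_rot: [-1.254, 0.997, 0.587]
ft_force: [0.4, -0.6, -1.7]
grip_width: 0.411
```

Run:
```python
from h import *
show()
for n in("side","top"):
    p,d=get_image(n)
    u=proj(n,CAP)[0].astype(int);x=max(0,u[0]-80);y=max(0,u[1]-60)
    cv2.imwrite(f"pics/{n}6.png",cv2.resize(p[y:y+120,x:x+160,::-1],(400,300)))
a=cv2.hconcat([cv2.imread("pics/side6.png"),cv2.imread("pics/top6.png")]);cv2.imwrite("pics/b6.png",a)
```

```text
6.83 p [0.4985 0.277  0.2246] x [ 0.478 -0.146 -0.866] z [ 0.292  0.957 -0.   ] F [ 0.4 -0.6 -1.7] g 3.58 q [ 0.37  0.02 -1.2   1.94  0.58  1.03  0.19]
```

View pics/b6.png

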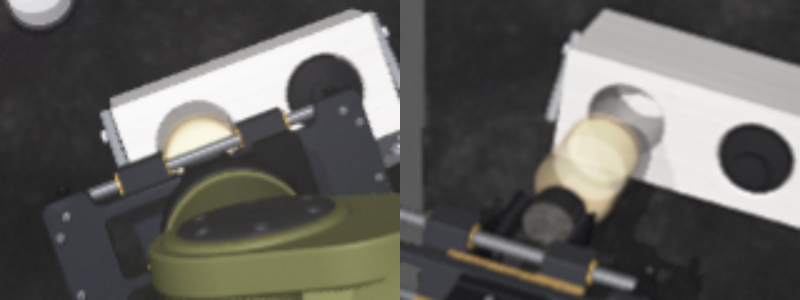

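```bash
cat >> h.py <<'E'
ZS=np.array([np.sin(.175),np.cos(.175),0])
RS=R.from_matrix(np.stack([[0,0,-1.],np.cross(ZS,[0,0,-1.]),ZS],-1))
E
python3 - <<'E'
from h import *
plan([((.50,.265,.30),None,3),((.56,.05,.315),RS,7),((.595,-.189,.30),RS,6)],3.0)
E
```

```text
[0.0, 0.0, 0.0, -2.05, -1.38, -0.41, 3.0] 
[0.0, 0.0, 0.0, -2.06, -1.38, -0.4, 3.0] 
[0.0, 0.0, 0.0, -2.05, -1.37, -0.41, 3.0] 
-- [0.5   0.265 0.3  ]
[-1.0, -0.2, 4.3, 0.67, -1.59, -2.69, 3.0] 
[-1.0, -0.3, 4.3, 0.54, -1.59, -2.72, 3.0] 
[-0.9, -0.3, 4.3, 0.41, -1.58, -2.75, 3.0] 
[-1.0, -0.2, 4.3, 0.28, -1.56, -2.77, 3.0] 
[-0.9, -0.3, 4.3, 0.16, -1.53, -2.8, 3.0] 
[-1.0, -0.2, 4.3, 0.03, -1.49, -2.83, 3.0] 
[-0.9, -0.3, 4.3, -0.1, -1.43, -2.85, 3.0] 
-- [0.56  0.05  0.315]
[-0.0, 0.0, 0.0, 0.25, -1.27, -3.82, 3.0] 
[-0.0, 0.0, 0.0, 0.25, -1.27, -3.82, 3.0] 
[-0.0, 0.0, 0.0, 0.25, -1.27, -3.82, 3.0] 
[-0.0, 0.0, 0.0, 0.25, -1.27, -3.82, 3.0] 
[-0.0, 0.0, 0.0, 0.25, -1.27, -3.82, 3.0] 
[-0.0, 0.0, 0.0, 0.24, -1.27, -3.83, 3.0] 
-- [ 0.595 -0.189  0.3  ]
```

jog_arm(
  targets=[
    [0,0,0,-2,-1.4,-0.4,3.0],
    [0,0,0,-2,-1.4,-0.4,3.0],
    [0,0,0,-2,-1.4,-0.4,3.0],
    [-1,-0.2,4.3,0.7,-1.6,-2.7,3.0],
    [-1,-0.3,4.3,0.5,-1.6,-2.7,3.0],
    [-1,-0.3,4.3,0.4,-1.6,-2.8,3.0],
  ],
)

```text
time: 7.68
position: [0.5276, 0.1694, 0.3037]
tool_rot: [-1.189, 1.127, 0.801]
ft_force: [0.6, -0.6, -1.1]
grip_width: 0.411
```

Run:
```python
from h import *
show()
plan([((.56,.05,.315),RS,5),((.595,-.189,.30),RS,6)],3.0)
```

```text
7.67 p [0.5276 0.1694 0.3037] x [ 0.281 -0.079 -0.956] z [ 0.24   0.971 -0.009] F [ 0.6 -0.6 -1.1] g 3.57 q [ 0.45 -0.08 -0.88  1.77  0.14  1.19  0.86]
[-0.8, -0.2, 3.4, 0.15, -1.21, -2.17, 3.0] 
[-0.7, -0.2, 3.4, 0.08, -1.19, -2.18, 3.0] 
[-0.8, -0.2, 3.4, -0.0, -1.16, -2.2, 3.0] 
[-0.7, -0.3, 3.4, -0.08, -1.13, -2.21, 3.0] 
[-0.8, -0.2, 3.3, -0.16, -1.09, -2.22, 3.0] 
-- [0.56  0.05  0.315]
[0.0, 0.0, 0.0, 0.25, -1.27, -3.82, 3.0] 
[0.0, 0.0, 0.0, 0.25, -1.27, -3.82, 3.0] 
[0.0, 0.0, 0.0, 0.25, -1.26, -3.82, 3.0] 
[0.0, 0.0, 0.0, 0.25, -1.27, -3.82, 3.0] 
[0.0, 0.0, 0.0, 0.25, -1.26, -3.83, 3.0] 
[0.0, 0.0, 0.0, 0.26, -1.27, -3.82, 3.0] 
-- [ 0.595 -0.189  0.3  ]
```

jog_arm(
  targets=[
    [-0.8,-0.2,3.4,0.1,-1.2,-2.2,3.0],
    [-0.7,-0.2,3.4,0,-1.2,-2.2,3.0],
    [-0.8,-0.2,3.4,0,-1.2,-2.2,3.0],
    [-0.7,-0.3,3.4,-0.1,-1.1,-2.2,3.0],
    [-0.8,-0.2,3.3,0,-1.1,-2.2,3.0],
    [0,0,0,0.2,-1.3,-3.8,3.0],
    [0,0,0,0.2,-1.3,-3.8,3.0],
    [0,0,0,0.2,-1.3,-3.8,3.0],
    [0,0,0,0.2,-1.3,-3.8,3.0],
  ],
)

```text
time: 8.8
position: [0.5845, -0.1095, 0.3061]
tool_rot: [-1.08, 1.286, 1.078]
ft_force: [0.2, -0.7, -2.1]
grip_width: 0.412
```

Run:
```python
from h import *
show()
plan([((.595,-.189,.25),RS,4)],3.0)
```

```text
8.8 p [ 0.5845 -0.1095  0.3061] x [ 0.002 -0.    -1.   ] z [ 0.175  0.985 -0.   ] F [ 0.2 -0.7 -2.1] g 3.58 q [ 0.69  0.24 -0.66  1.48  0.14  1.48  1.43]
[-0.0, -0.0, 0.0, 1.4, -0.6, -1.91, 3.0] 
[-0.0, -0.0, 0.0, 1.41, -0.6, -1.91, 3.0] 
[-0.0, -0.0, 0.0, 1.4, -0.61, -1.91, 3.0] 
[-0.0, -0.0, 0.1, 1.41, -0.6, -1.92, 3.0] 
-- [ 0.595 -0.189  0.25 ]
```

jog_arm(
  targets=[
    [0,0,0,1.4,-0.6,-1.9,3.0],
    [0,0,0,1.4,-0.6,-1.9,3.0],
    [0,0,0,1.4,-0.6,-1.9,3.0],
    [0,0,0,1.4,-0.6,-1.9,3.0],
    [0,0,0,0,0,0,3.0],
    [0,0,0,0,0,0,3.0],
  ],
)

```text
time: 9.55
position: [0.5955, -0.1856, 0.2516]
tool_rot: [-1.081, 1.283, 1.078]
ft_force: [-0.3, 0.8, -1.0]
grip_width: 0.415
```

Run:
```python
from h import *
show()
for n in("side","top"):
    p,d=get_image(n);np.save(f"pics/{n}7.npy",d)
    u=proj(n,[.58,-.189,.15])[0].astype(int);x=min(480,max(0,u[0]-80));y=max(0,u[1]-60)
    cv2.imwrite(f"pics/{n}7.png",cv2.resize(p[y:y+120,x:x+160,::-1],(400,300)))
a=cv2.hconcat([cv2.imread("pics/side7.png"),cv2.imread("pics/top7.png")]);cv2.imwrite("pics/b7.png",a)
```

```text
9.55 p [ 0.5955 -0.1856  0.2516] x [ 0.004  0.001 -1.   ] z [0.173 0.985 0.002] F [-0.3  0.8 -1. ] g 3.61 q [ 0.75  0.32 -0.62  1.49  0.18  1.39  1.53]
```

View pics/b7.png

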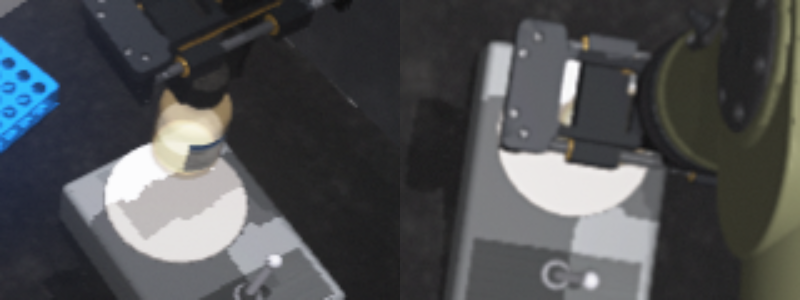

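Run:
```python
from h import *
s=get_state();p=np.array(s["position"])
im,d=get_image("side");im=im[:,:,::-1].copy()
u=proj("side",[.58,-.189,.15])[0].astype(int);x=u[0]-80;y=u[1]-60
im=cv2.resize(im[y:y+120,x:x+160],(800,600))
im2=im.copy()
th=np.linspace(0,6.28,50)
for dh,r in((0,.028),(.063,.028),(.095,.0185),(.109,.0185)):
    c=[[p[0]+r*np.cos(t),p[1]+r*np.sin(t),p[2]-.115+dh] for t in th]
    cv2.polylines(im2,[np.round((proj("side",c)-[x,y])*5).astype(int)],True,(0,0,255),1)
cv2.imwrite("pics/s8.png",im2)
```

```text
(no output)
```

View pics/s8.png

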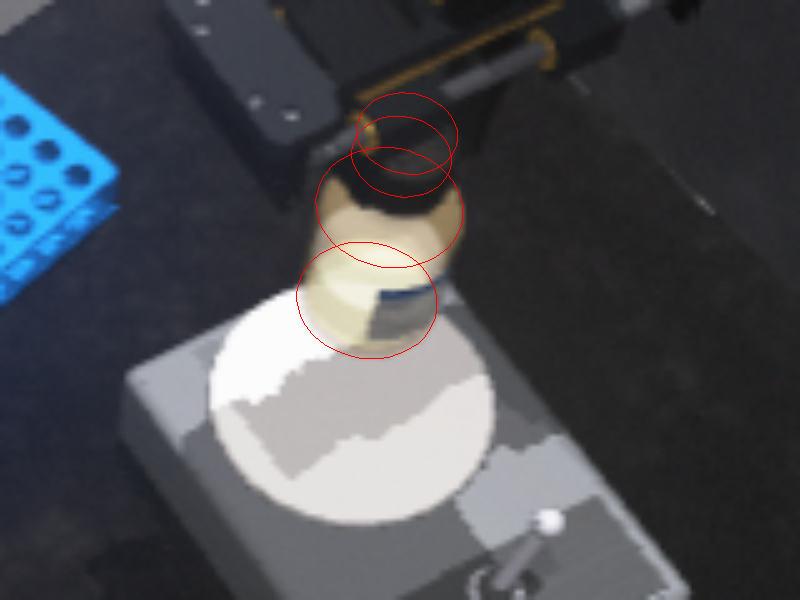

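jog_arm(
  targets=[
    [0,0,0,1.5,0,-0.1,3.0],
    [0,0,0,1.5,0,-0.1,3.0],
    [0,0,0,1.5,0,0,3.0],
    [0,0,0,1,0,0,3.0],
    [0,0,0,0.5,0,0,3.0],
    [0,0,0,0.3,0,0,3.0],
    [0,0,0,0,0,0,3.0],
    [0,0,0,0,0,0,3.0],
  ],
)

```text
time: 10.7
position: [0.5953, -0.1887, 0.1887]
tool_rot: [-1.081, 1.284, 1.077]
ft_force: [0.0, -0.6, -0.4]
grip_width: 0.41
```

Run:
```python
from h import *
show()
```

```text
10.7 p [ 0.5953 -0.1887  0.1887] x [ 0.004 -0.    -1.   ] z [0.174 0.985 0.001] F [ 0.  -0.6 -0.4] g 3.57 q [ 0.75  0.35 -0.61  1.57  0.21  1.27  1.51]
```

jog_arm(
  targets=[
    [0,0,0,0.15,0,0,3.0],
    [0,0,0,0.15,0,0,3.0],
    [0,0,0,0.1,0,0,3.0],
    [0,0,0,0,0,0,3.0],
  ],
)

```text
time: 11.2
position: [0.5949, -0.1886, 0.1841]
tool_rot: [-1.08, 1.285, 1.078]
ft_force: [0.5, -0.8, -1.7]
grip_width: 0.413
```

jog_arm(
  targets=[
    [0,0,0,0.1,0,0,3.0],
    [0,0,0,0,0,0,3.0],
  ],
)

```text
time: 11.45
position: [0.5949, -0.1887, 0.1831]
tool_rot: [-1.08, 1.285, 1.078]
ft_force: [0.6, -1.0, -1.4]
grip_width: 0.412
```

jog_arm(
  targets=[
    [0,0,0,0.1,0,0,3.0],
    [0,0,0,0,0,0,3.0],
  ],
)

```text
time: 11.7
position: [0.5949, -0.1887, 0.1821]
tool_rot: [-1.08, 1.285, 1.078]
ft_force: [-0.0, 0.6, -1.0]
grip_width: 0.41
```

jog_arm(
  targets=[
    [0,0,0,0.1,0,0,3.0],
    [0,0,0,0,0,0,3.0],
  ],
)

```text
time: 11.95
position: [0.5949, -0.1887, 0.1811]
tool_rot: [-1.08, 1.285, 1.078]
ft_force: [0.1, 0.3, -1.4]
grip_width: 0.413
```

jog_arm(
  targets=[
    [0,0,0,0.05,0,0,3.0],
    [0,0,0,0,0,0,3.0],
  ],
)

```text
time: 12.2
position: [0.5949, -0.1887, 0.1807]
tool_rot: [-1.08, 1.284, 1.077]
ft_force: [0.5, -0.3, -1.8]
grip_width: 0.412
```

jog_arm(
  targets=[
    [0,0,0,0.05,0,0,3.0],
    [0,0,0,0,0,0,3.0],
  ],
)

```text
time: 12.45
position: [0.595, -0.1886, 0.1803]
tool_rot: [-1.08, 1.284, 1.077]
ft_force: [-1.0, 0.3, -0.1]
grip_width: 0.411
```

jog_arm(
  targets=[
    [0,0,0,0.05,0,0,3.0],
    [0,0,0,0,0,0,3.0],
  ],
)

```text
time: 12.7
position: [0.5952, -0.1887, 0.1803]
tool_rot: [-1.081, 1.284, 1.077]
ft_force: [0.0, 0.4, 2.2]
grip_width: 0.411
```

jog_arm(
  targets=[
    [0,0,0,0.05,0,0,3.0],
    [0,0,0,0,0,0,3.0],
  ],
)

```text
time: 12.95
position: [0.5954, -0.1887, 0.1803]
tool_rot: [-1.081, 1.284, 1.076]
ft_force: [-1.6, -0.0, 5.7]
grip_width: 0.413
```

Run:
```python
from h import *
im,d=get_image("side");im=im[:,:,::-1].copy()
u=proj("side",[.58,-.189,.10])[0].astype(int);x=u[0]-80;y=u[1]-60
cv2.imwrite("pics/s9.png",cv2.resize(im[y:y+120,x:x+160],(800,600)))
```

```text
(no output)
```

View pics/s9.png

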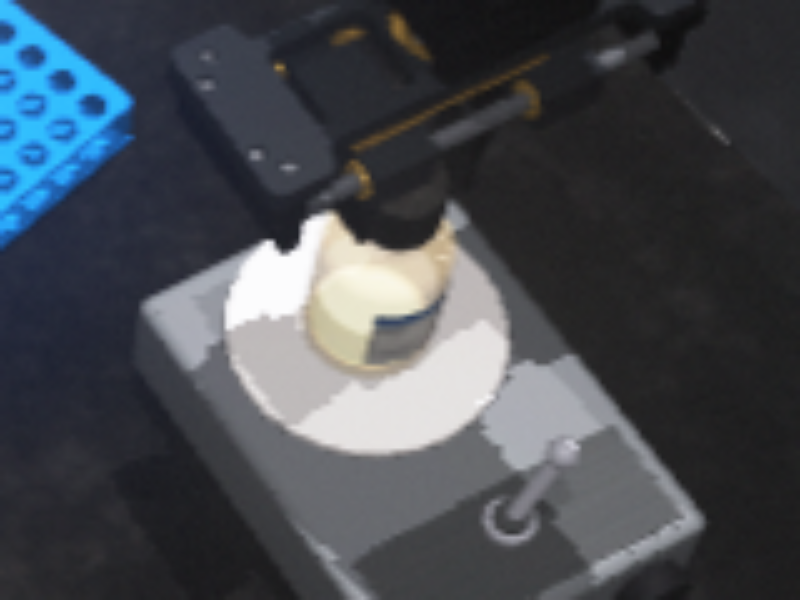

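jog_arm(
  targets=[
    [0,0,0,-0.1,0,0,3.0],
    [0,0,0,0,0,0,4.2],
    [0,0,0,0,0,0,5.0],
    [0,0,0,0,0,0,7.0],
    [0,0,0,0,0,0,7.0],
    [0,0,0,0,0,0,7.0],
    [0,0,0,0,0,0,7.0],
  ],
)

```text
time: 13.88
position: [0.595, -0.1886, 0.1802]
tool_rot: [-1.08, 1.284, 1.077]
ft_force: [-0.2, 0.1, 0.3]
grip_width: 0.8
```

jog_arm(
  targets=[
    [0,0,0,-1,0,0,7.0],
    [0,0,0,-1.5,0,0,7.0],
    [0,0,0,-2.5,0,0,7.0],
    [0,0,0,-3,0,0,7.0],
    [0,0,0,-3,0,0,7.0],
    [0,0,0,0,0,0,7.0],
  ],
)

```text
time: 14.62
position: [0.5963, -0.1887, 0.2944]
tool_rot: [-1.085, 1.281, 1.072]
ft_force: [-1.0, -0.6, -0.4]
grip_width: 0.807
```

Run:
```python
from h import *
show()
for n in("side","top"):
    p,d=get_image(n)
    u=proj(n,[.56,-.189,.10])[0].astype(int);x=min(480,max(0,u[0]-80));y=max(0,u[1]-60)
    cv2.imwrite(f"pics/{n}10.png",cv2.resize(p[y:y+120,x:x+160,::-1],(400,300)))
a=cv2.hconcat([cv2.imread("pics/side10.png"),cv2.imread("pics/top10.png")]);cv2.imwrite("pics/b10.png",a)
```

```text
14.62 p [ 0.5963 -0.1887  0.2944] x [ 0.009 -0.002 -1.   ] z [ 0.174  0.985 -0.   ] F [-1.  -0.6 -0.4] g 7.02 q [ 0.76  0.3  -0.62  1.43  0.17  1.46  1.54]
```

View pics/b10.png

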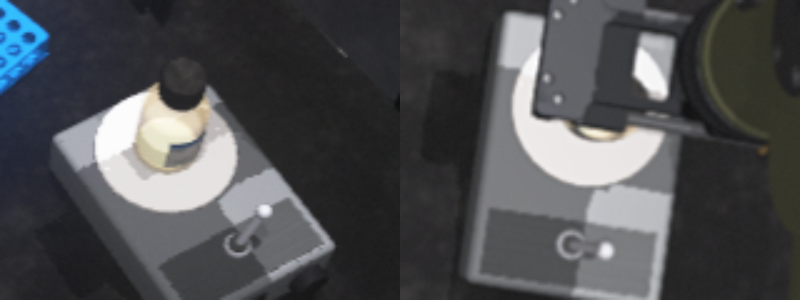

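jog_arm(
  targets=[
    [0,0,0,0,3,-1,4],
    [0,0,0,0,3,-1.5,2],
    [0,0,0,0,3,-1.5,0],
    [0,0,0,0.5,1.6,-1.5,0],
    [0,0,0,2,0,0,0],
    [0,0,0,2,0,0,0],
    [0,0,0,0,0,0,0],
    [0,0,0,0,0,0,0],
  ],
)

```text
time: 15.72
position: [0.4809, -0.2243, 0.2451]
tool_rot: [-1.08, 1.284, 1.078]
ft_force: [0.1, 0.1, 0.0]
grip_width: 0.025
```

Run:
```python
from h import *
show()
plan([((.482,-.226,.16),RS,3)],0)
for n in("side","top"):
    p,d=get_image(n)
    P=cloud(n,d)
    m=(np.hypot(P[...,0]-.595,P[...,1]+.189)<.04)&(P[...,2]>.165)&(P[...,2]<.185)
    if m.sum(): q=P[m];print(n,"cap",m.sum(),cv2.minEnclosingCircle(q[:,:2].astype(np.float32)),np.median(q,0))
    u=proj(n,[.56,-.189,.10])[0].astype(int);x=min(480,max(0,u[0]-80));y=max(0,u[1]-60)
    cv2.imwrite(f"pics/{n}11.png",cv2.resize(p[y:y+120,x:x+160,::-1],(400,300)))
a=cv2.hconcat([cv2.imread("pics/side11.png"),cv2.imread("pics/top11.png")]);cv2.imwrite("pics/b11.png",a)
```

```text
15.72 p [ 0.4809 -0.2243  0.2451] x [ 0.003  0.    -1.   ] z [0.174 0.985 0.001] F [0.1 0.1 0. ] g 0.22 q [ 0.94  0.1  -0.58  1.73  0.05  1.33  1.74]
[0.0, 0.0, 0.1, 2.84, -0.04, -0.05, 0] 
[0.0, 0.0, 0.0, 2.84, -0.04, -0.05, 0] 
[0.0, 0.1, 0.1, 2.83, -0.04, -0.05, 0] 
-- [ 0.482  -0.2259  0.16  ]
side cap 260 ((0.5919567346572876, -0.18753981590270996), 0.01983724720776081) [ 0.59134479 -0.18469624  0.17238874]
top cap 361 ((0.594931423664093, -0.1891598403453827), 0.01854015700519085) [ 0.59467352 -0.18844393  0.17379466]
```

View pics/b11.png

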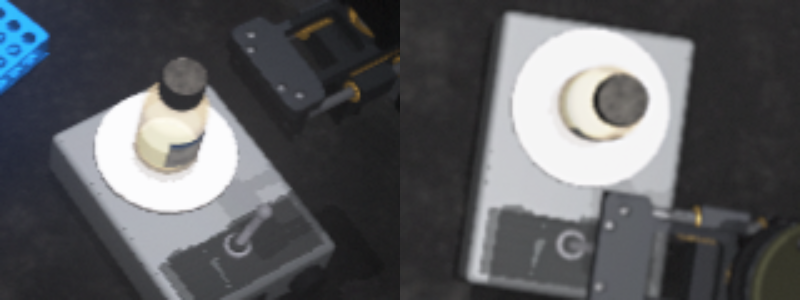

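jog_arm(
  targets=[
    [0,0,0,3,0,-0.1,0],
    [0,0,0,3,0,-0.1,0],
    [0,0,0,3,0,0,0],
    [0,0,0,0,0,0,0],
  ],
)

```text
time: 16.32
position: [0.4795, -0.2257, 0.1534]
tool_rot: [-1.077, 1.286, 1.081]
ft_force: [0.1, -0.5, -0.3]
grip_width: 0.003
```

Run:
```python
from h import *
show()
for n in("side","top"):
    p,d=get_image(n)
    u=proj(n,[.49,-.2,.10])[0].astype(int);x=min(480,max(0,u[0]-80));y=max(0,u[1]-60)
    cv2.imwrite(f"pics/{n}12.png",cv2.resize(p[y:y+120,x:x+160,::-1],(400,300)))
a=cv2.hconcat([cv2.imread("pics/side12.png"),cv2.imread("pics/top12.png")]);cv2.imwrite("pics/b12.png",a)
```

```text
16.32 p [ 0.4795 -0.2257  0.1534] x [-0.     0.002 -1.   ] z [0.174 0.985 0.002] F [ 0.1 -0.5 -0.3] g 0.02 q [ 0.92  0.17 -0.58  1.84  0.1   1.16  1.71]
```

View pics/b12.png

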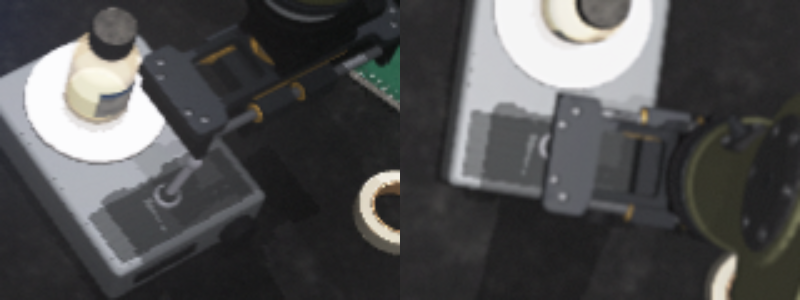

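jog_arm(
  targets=[
    [0,0,0,1.5,0,0,0],
    [0,0,0,1.5,0,0,0],
    [0,0,0,0.7,-0.2,0,0],
    [0,0,0,0,0,0,0],
  ],
)

```text
time: 16.92
position: [0.4825, -0.2264, 0.117]
tool_rot: [-1.079, 1.285, 1.079]
ft_force: [-0.5, 0.3, 0.1]
grip_width: 0.009
```

Run:
```python
from h import *
show()
n="side"
p,d=get_image(n)
s=get_state();q=np.array(s["position"]);M=R.from_rotvec(s["tool_rot"]).as_matrix()
u=proj(n,[.49,-.2,.10])[0].astype(int);x=min(480,max(0,u[0]-60));y=max(0,u[1]-45)
im=cv2.resize(p[y:y+90,x:x+120,::-1],(800,600))
c=[q+.019*M[:,0]+a*M[:,1]+b*M[:,2] for a,b in((-.0095,-.015),(.0095,-.015),(.0095,.015),(-.0095,.015))]
cv2.polylines(im,[np.round((proj(n,c)-[x,y])*800/120).astype(int)],True,(0,255,0),1)
cv2.imwrite("pics/s13.png",im)
```

```text
16.93 p [ 0.4825 -0.2264  0.117 ] x [ 0.002  0.001 -1.   ] z [0.174 0.985 0.002] F [-0.5  0.3  0.1] g 0.08 q [ 0.91  0.22 -0.57  1.87  0.13  1.09  1.68]
```

View pics/s13.png

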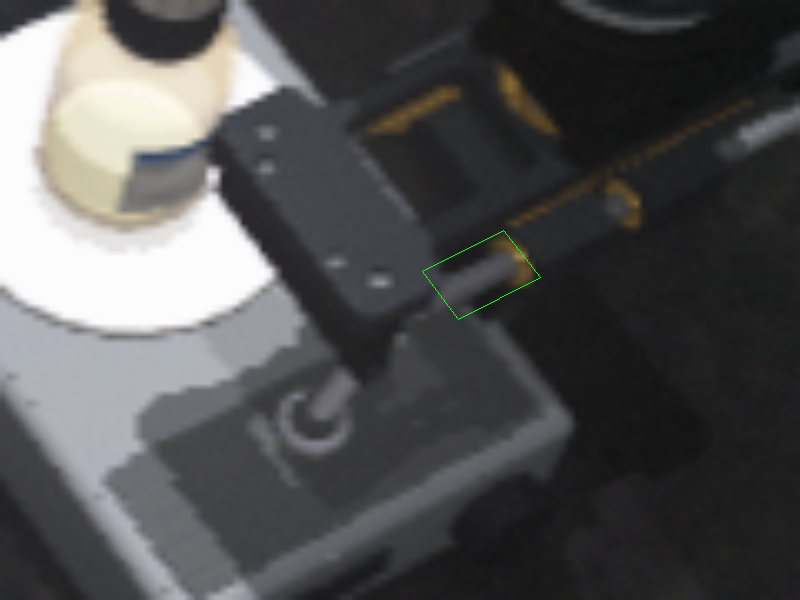

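jog_arm(
  targets=[
    [0,0,0,0,0,1,0],
    [0,0,0,0,0,1,0],
    [0,0,0,0.1,0,0.7,0],
    [0,0,0,0,0,0.7,0],
    [0,0,0,0,0,0.6,0],
  ],
)

```text
time: 17.6
position: [0.49, -0.1871, 0.1172]
tool_rot: [-1.081, 1.285, 1.077]
ft_force: [0.0, -1.7, 1.6]
grip_width: 0.005
```

jog_arm(
  targets=[
    [0,0,0,0,0,0.5,0],
    [0,0,0,0,0,0.4,0],
    [0,0,0,0,0,0,0],
  ],
)

```text
time: 17.98
position: [0.4914, -0.1776, 0.1167]
tool_rot: [-1.08, 1.284, 1.079]
ft_force: [-0.3, -0.8, -0.2]
grip_width: 0.005
```

Run:
```python
from h import *
show()
n="side"
p,d=get_image(n)
u=proj(n,[.49,-.2,.10])[0].astype(int);x=min(480,max(0,u[0]-60));y=max(0,u[1]-45)
cv2.imwrite("pics/s14.png",cv2.resize(p[y:y+90,x:x+120,::-1],(800,600)))
```

```text
17.98 p [ 0.4914 -0.1776  0.1167] x [ 0.003  0.001 -1.   ] z [0.174 0.985 0.002] F [-0.3 -0.8 -0.2] g 0.04 q [ 0.86  0.2  -0.61  1.9   0.13  1.08  1.59]
```

View pics/s14.png

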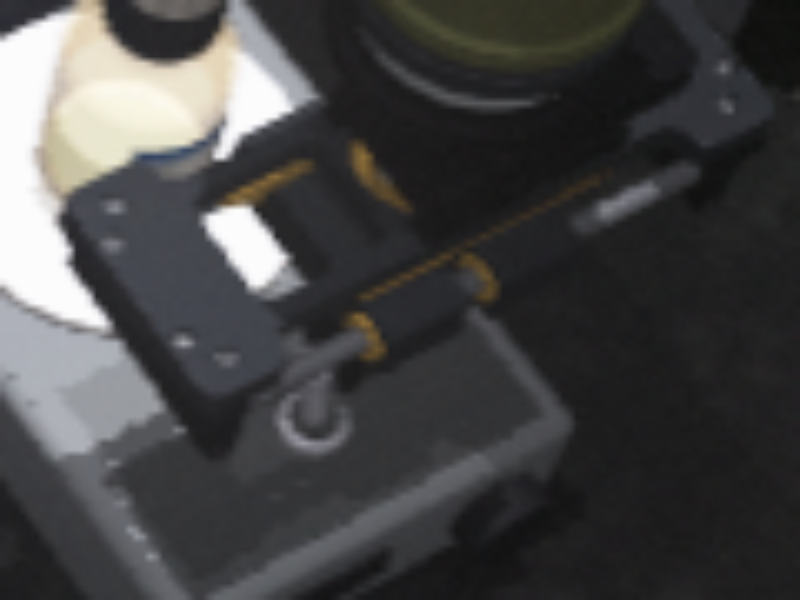

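jog_arm(
  targets=[
    [0,0,0,0,0,0.3,0],
    [0,0,0,0,0,0.3,0],
    [0,0,0,0,0,0,0],
  ],
)

```text
time: 18.4
position: [0.4922, -0.1722, 0.1167]
tool_rot: [-1.08, 1.284, 1.078]
ft_force: [0.2, 0.0, -0.6]
grip_width: 0.01
```

jog_arm(
  targets=[
    [0,0,0,0,0,0.2,0],
    [0,0,0,0,0,0,0],
  ],
)

```text
time: 18.65
position: [0.4927, -0.1704, 0.1169]
tool_rot: [-1.08, 1.284, 1.078]
ft_force: [-0.7, -1.6, -0.7]
grip_width: 0.005
```

jog_arm(
  targets=[
    [0,0,0,0,0,0.2,0],
    [0,0,0,0,0,0,0],
  ],
)

```text
time: 18.9
position: [0.4931, -0.1684, 0.1169]
tool_rot: [-1.08, 1.284, 1.078]
ft_force: [-0.8, -1.1, -0.7]
grip_width: 0.01
```

jog_arm(
  targets=[
    [0,0,0,0,0,0.2,0],
    [0,0,0,0,0,0,0],
  ],
)

```text
time: 19.15
position: [0.4935, -0.1664, 0.1169]
tool_rot: [-1.08, 1.284, 1.078]
ft_force: [0.0, -1.3, -0.6]
grip_width: 0.003
```

jog_arm(
  targets=[
    [0,0,0,0,0,0.2,0],
    [0,0,0,0,0,0,0],
  ],
)

```text
time: 19.4
position: [0.4937, -0.1652, 0.1169]
tool_rot: [-1.081, 1.285, 1.077]
ft_force: [-0.8, -4.7, -1.0]
grip_width: 0.007
```

jog_arm(
  targets=[
    [0,0,0,0,0,0.2,0],
    [0,0,0,0,0,0,0],
  ],
)

```text
time: 19.65
position: [0.4938, -0.1649, 0.1169]
tool_rot: [-1.081, 1.287, 1.075]
ft_force: [0.2, -7.4, -2.5]
grip_width: 0.003
```

jog_arm(
  targets=[
    [0,0,0,0,0,0.2,0],
    [0,0,0,0,0,0,0],
  ],
)

```text
time: 19.9
position: [0.4938, -0.1646, 0.1169]
tool_rot: [-1.082, 1.289, 1.073]
ft_force: [-0.6, -9.7, -1.9]
grip_width: 0.004
```

Run:
```python
from h import *
show()
n="side"
p,d=get_image(n)
u=proj(n,[.49,-.2,.10])[0].astype(int);x=min(480,max(0,u[0]-60));y=max(0,u[1]-45)
cv2.imwrite("pics/s15.png",cv2.resize(p[y:y+90,x:x+120,::-1],(800,600)))
```

```text
19.9 p [ 0.4938 -0.1646  0.1169] x [ 0.002 -0.005 -1.   ] z [ 0.176  0.984 -0.004] F [-0.6 -9.7 -1.9] g 0.03 q [ 0.84  0.19 -0.62  1.9   0.13  1.08  1.56]
```

View pics/s15.png

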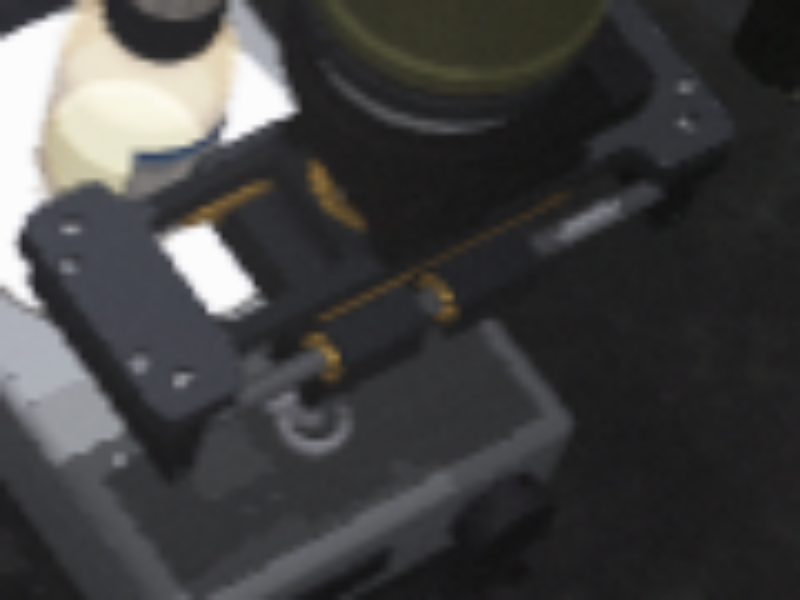

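The end stop has been reached: the force climbs to about 10 N with no further travel. I'll back off to the right, lift away and check.

jog_arm(
  targets=[
    [0,0,0,0,0,-1.2,0],
    [0,0,0,0,0,-1.5,0],
    [0,0,0,-1,0,-0.5,0],
    [0,0,0,-3,0,0,0],
    [0,0,0,-4,0,0,0],
    [0,0,0,-4,2,-3,0],
    [0,0,0,-3,3,-4,0],
    [0,0,0,0,2,-4,0],
    [0,0,0,0,0,0,0],
  ],
)

```text
time: 21.08
position: [0.3982, -0.2915, 0.2677]
tool_rot: [-1.077, 1.288, 1.071]
ft_force: [-0.2, 0.1, -0.6]
grip_width: 0.005
```

Run:
```python
from h import *
show()
for n in("side","top"):
    p,d=get_image(n);P=cloud(n,d)
    m=(np.hypot(P[...,0]-.595,P[...,1]+.189)<.04)&(P[...,2]>.165)&(P[...,2]<.185)
    if m.sum(): q=P[m];print(n,"cap",m.sum(),cv2.minEnclosingCircle(q[:,:2].astype(np.float32)))
    cs,sn=np.cos(-.175),np.sin(-.175);piv=np.array([.5545-.065*cs,-.181-.065*sn,.064]);sy=np.array([-sn,cs,0])
    u=proj(n,[.54,-.189,.10])[0].astype(int);x=min(480,max(0,u[0]-80));y=max(0,u[1]-60)
    for a in(.35,.5):
        print(n,a,"pred tip zoom px",(proj(n,piv+.044*(np.cos(a)*np.array([0,0,1])+np.sin(a)*sy))[0]-[x,y])*2.5)
    cv2.imwrite(f"pics/{n}16.png",cv2.resize(p[y:y+120,x:x+160,::-1],(400,300)))
a=cv2.hconcat([cv2.imread("pics/side16.png"),cv2.imread("pics/top16.png")]);cv2.imwrite("pics/b16.png",a)
```

```text
21.07 p [ 0.3982 -0.2915  0.2677] x [ 0.003 -0.001 -1.   ] z [ 0.181  0.984 -0.001] F [-0.2  0.1 -0.6] g 0.05 q [ 1.07 -0.01 -0.48  1.78 -0.01  1.37  1.98]
side cap 259 ((0.5921868681907654, -0.18684448301792145), 0.019433869048953056)
side 0.35 pred tip zoom px [213.77185391 209.34340983]
side 0.5 pred tip zoom px [206.87744162 214.25612327]
top cap 363 ((0.5947892665863037, -0.1896677166223526), 0.019052820280194283)
top 0.35 pred tip zoom px [157.65930919 217.13284503]
top 0.5 pred tip zoom px [148.86457754 215.63589599]
```

View pics/b16.png

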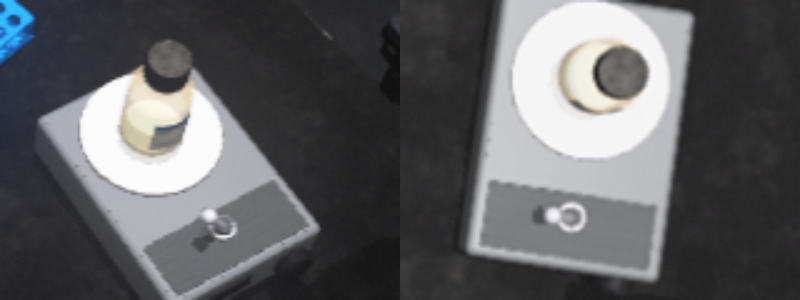

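```bash
python3 -c "
from bench import *
print(close_job())"
```

```text
the job is handed in; nothing more can be done
None
```

I drew the bottle by its cap straight along its pocket axis, stood it on the stirrer's plate and flipped the toggle to its left stop. I then handed the job in at about 21 s of the 61 s. No verdict is reported, so the checks below are my own.

- **Bottle:** It went down in steps of 0.5–1 mm, and the last force reading before I let go was about 6 N. Both cameras then show it upright, with the cap centre within about 3 mm of the plate's centre. I measured the cap and did not compute the tilt.
- **Switch:** At the left end, the force rose to about 10 N with no further travel. After I backed away, the ball sat where a lean of 0.44–0.48 rad puts it, a switch reading of about 0.94–0.98. The two cameras differ by those few hundredths, and both are above the 0.85 needed.
- **Robot and other objects:** The arm ended clear of everything, with no force beyond noise. I never went near the beaker. The blank looked unmoved in the pictures up to the draw, but I did not measure either one again at the end.

One early move went towards the base because I had a sign wrong. I corrected it and nothing was touched.

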